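Stack spacers and set the depth stop

TASK

Free the clamp lever of the stacking jig, swing its stop arm aside, and slide every spacer ring lying on the table over the upright mandrel, in any order. Then swing the arm fully home over the stack, lower the stop gently until its foot touches the top spacer, and with the foot resting there lock the clamp lever. Leave the other things on the table where they are.

Things in the scene. Friction and masses are not known exactly. Their poses are not given: they have to be found in the camera images.
- jig: Stacking jig, fixed to the table: aluminium base plate 110 (x) x 240 (y) x 12 mm, origin at the centre of its underside. In its frame an upright steel mandrel (diameter 20, chamfered top) stands at (0, +70) mm and rises 66 mm above the plate; a column (diameter 24, top at z = 178 mm) stands at (0, -70) mm and carries the stop arm. Yaw varies.
- mandrel_top (a point): Centre of the mandrel's top, 78 mm above the table; 66 mm above the plate top (12 mm above the table) on which the spacers stack.
- column_axis (a point): Top of the column, 178 mm above the table; the arm swings about this vertical axis.
- swing_arm (a joint): Swing of the stop arm (26 wide, 140 mm from column to stop rod, underside at z = 149, top at z = 165 mm) about the column, rad, 0 to 1.8. 0: home against its end stop, the rod exactly over the mandrel (arm along the jig's +y). Grows counter-clockwise seen from above (towards the jig's -x). Stays where left; friction 0.25 N m.
- stop_rod (a joint): Downward travel of the stop rod in the arm's end, m, 0 (top) to 0.058. Stays where left by friction, 2.5 N; moves with the knob. With 0 the foot is 104 mm above the table. The clamp lever does not alter this friction.
- stop_knob (a point): Centre of the round black knob (diameter 30, height 25 mm) on top of the stop rod (rod diameter 14); 240 mm above the table when the rod is at the top. Grip it here to swing the arm and to push the stop down. The knob cannot turn on its own: it turns with the arm.
- stop_foot: The stop's foot, a downward open sleeve (outside diameter 44, bore 28, length 36 mm) on the rod's lower end that passes round the mandrel; origin: centre of its lower face.
- foot_face (a point): Centre of the foot's lower face.
- clamp_lever (a joint): Clamp lever on top of the arm, rad, 0 to 1.4. 0: fully open, lever at right angles to the arm (towards the jig's -x when the arm is home); 1.4: fully locked, lever pointing along the arm to the column. Grows counter-clockwise seen from above. Stays where left; friction 0.04 N m.
- lever_pin (a point): The lever's upright black grip pin (diameter 14, top at z = 201 mm, free height 25 mm above the lever), 60 mm from the lever's pivot; this point lies 12 mm below the pin's top.
- lever_pivot (a point): Axis of the lever, on the arm 100 mm from the column axis and 40 mm from the rod axis; same height as lever_pin.
- spacer_18: Plain aluminium spacer ring lying flat: outside diameter 60, bore 25, height 18 mm, 0.08 to 0.26 kg. Origin: its centre, at half its height; z along the bore; either face may be up. May be absent (None).
- spacer_24: Plain aluminium spacer ring lying flat: outside diameter 60, bore 25, height 24 mm, 0.08 to 0.26 kg. Origin: its centre, at half its height; z along the bore; either face may be up. May be absent (None).
- spacer_30: Plain aluminium spacer ring lying flat: outside diameter 60, bore 25, height 30 mm, 0.08 to 0.26 kg. Origin: its centre, at half its height; z along the bore; either face may be up. May be absent (None).
- multimeter: Handheld multimeter 132x70x36 mm, bystander, not part of the job; leave it where it is.
- slide_box: Green slide box 35x85x31 mm, bystander, not part of the job; leave it where it is.
- marker: Marker pen 118 mm long, bystander, not part of the job; leave it where it is.
Not all that is in view belongs to the job. Leave any orange or pink look-alike of the spacer_30 alone.

How it is judged (in metres and radians):
On the way, in this order (a step that is already met when the one before it is completed fails the run):
1. the clamp lever is swung open (value of joint clamp_lever below 0.3 rad), for 0.2 s.
2. every spacer present is threaded on the mandrel (horizontal distance between each of spacer_18, spacer_24, spacer_30 and mandrel_top below 0.004 m and z of spacer_18 in the frame of jig below 0.082 m and angle between the z axis of each of spacer_18, spacer_24, spacer_30 and the z axis of jig, either way round below 0.08 rad and z of spacer_24 in the frame of jig below 0.085 m and z of spacer_30 in the frame of jig below 0.088 m), for 0.2 s.
3. with the lever still open, the arm is home and the foot is lowered onto the top spacer (value of joint swing_arm below 0.06 rad and distance between foot_face and spacer_18 above 0.006 m and distance between foot_face and spacer_24 above 0.009 m and distance between foot_face and spacer_30 above 0.012 m and (distance between foot_face and spacer_18 below 0.0115 m or distance between foot_face and spacer_24 below 0.0145 m or distance between foot_face and spacer_30 below 0.0175 m) and value of joint clamp_lever below 0.4 rad and (contact force between stop_foot and spacer_18 above 0.3 N or contact force between stop_foot and spacer_24 above 0.3 N or contact force between stop_foot and spacer_30 above 0.3 N)), for 0.05 s.
4. the clamp lever is locked (value of joint clamp_lever above 1.15 rad), for 0.2 s.
At the end, for the whole second after the job is handed in: Every spacer present lies flat on the mandrel (centre within 4 mm of its axis, underside below 73 mm above the table), the arm is home (below 0.06 rad), the foot's face is within 2.5 mm of the top of the top spacer, and the lever is locked (above 1.15 rad) (all of step 2 and value of joint swing_arm below 0.06 rad and distance between foot_face and spacer_18 above 0.006 m and distance between foot_face and spacer_24 above 0.009 m and distance between foot_face and spacer_30 above 0.012 m and (distance between foot_face and spacer_18 below 0.0115 m or distance between foot_face and spacer_24 below 0.0145 m or distance between foot_face and spacer_30 below 0.0175 m) and value of joint clamp_lever above 1.15 rad); the robot touches nothing.
It fails at once if the stop is rammed onto the stack (over 45 N) (contact force between stop_foot and spacer_18 above 45 N or contact force between stop_foot and spacer_24 above 45 N or contact force between stop_foot and spacer_30 above 45 N).
It fails at once if a bystander is pushed more than 30 mm (distance of any of multimeter, slide_box, marker from where it was at the start of the episode above 0.03 m).
Of spacer_18, spacer_24, spacer_30 only 2 to 3 are there at a start; the rules pass over those that are not, and their reading is None.
At some moment in a run one of spacer_18, spacer_24, spacer_30 may be knocked a few centimetres aside while the robot is not near it.
Once in a run the grip may slacken for a moment while it holds something.
It also fails if it takes over 210 s, if anything falls off the work surface, if the arm or the gripper's body presses on something with over 40 N, if the wrist force passes 120 N, or if a joint passes its speed limit or range.

ROBOT

A 6-joint arm with a two-finger parallel gripper is mounted at the origin on a cart in front of the work surface, level with it; the furniture and walls round the work are solid. World frame = base frame: x ahead of the robot, y to its left, z up, the work surface at z = 0. Lengths are in m, angles in degrees, forces in N, time in s.
With the tool pointing down it reaches from about 0.225 to 0.725 m from the base axis. Payload 3.1 kg.
Tool frame: the origin (TCP) lies midway between the tips of the shut fingers; the grasp point (between the pads) lies 19 mm behind it; z points along the fingers, y is the line along which they close (so a half turn about z gives the same grasp; the last joint's range is limited). The gripper opens to 85 mm and grips with 20 to 120 N. Pads are 22 mm wide; open, the fingers measure 114 mm over their backs; the gripper's body (76 mm by 85 mm) begins 54 mm behind the grasp point. The pads swing forward as they close: fully open they stand 13 mm farther back than shut.
Start: joints at [67.62, 2.75, 5.684, 92.934, 0, 82.678], TCP at [0.136, 0.507, 0.231] pointing down, gripper open.
Joint ranges: [-166.93, 166.93], [-56.73, 111.36], [-69.38, 81.34], [-121.58, 131.49], [-85.45, 84.26], [-180, 180]. Speed limits (degrees/s): [159.86, 159.86, 180, 180, 180, 180].

INTERFACE

Orientations are given as [roll, pitch, yaw] about the fixed x, y, z axes, in that order (R = Rz(yaw) Ry(pitch) Rx(roll)).
In Python, from cell import manip, fingers, imaging gives the robot as it stands. The module is installed in compiled form; this text tells all that it offers. Calls block until the motion is done:
- manip.move_pose(position, orientation): joint-space move of the TCP to a pose.
- manip.move_l(position, rate=0.15, ori=None): straight line of the TCP; ori=None keeps the orientation; rate is the mean speed in m/s.
- manip.move_joints(angles): joint-space move.
- fingers.gripper_to(opening, squeeze=None): finger opening in m; squeeze is the grip in N (None keeps the last); returns when the fingers have stopped.
- manip.sleep(seconds).
- manip.ik(position, orientation): joint angles nearest the present ones, or None.
- manip.sense(): the state.
- imaging.camera(name): name is "side" or "top"; returns the picture (384x512x3 uint8, blue, green, red); there is no depth.
- imaging.get_calibration(name): a dict with "mtx" (3x3 intrinsics, pixels), "T" (4x4, takes a point from camera to world coordinates). Camera axes: x right, y down, z forward; pixel columns grow to the right and rows downward; lengths in m; the calibration is good to about 2 mm. A picture is of the moment at which its call begins. get_calibration takes no time and is no camera call.
A pose or a line that the arm cannot do raises manip.MotionError and nothing moves.
- manip.job_done(): hands the job in; it is judged then, once.
The state is a dict: "t": time; "joints": joint angles; "qd": joint speeds; "effort": joint torques, N m; "position": TCP position; "eef_rot": TCP orientation; "wrist_force": force on the tool from outside, world axes, zero at the start; "wrist_torque": the same for the moment, N m; "finger_gap": finger opening in m; "finger_force": force on a finger pad.
Only numpy, scipy, OpenCV 4.12 (cv2) and the standard library are available. Lean on these libraries where they do the work, as an engineer would, in place of code of your own. Each camera call takes 0.05 s, during which the arm holds its last target. There are 200 camera calls.

## Working session

There is one attempt and no reset: what is moved stays moved. The work goes in short steps, each a Python script; the robot and the scene stay as the last script left them, time stands still between calls to the robot, and variables do not carry over. Pictures are saved under pics/ and viewed, at most 17 in all, crops included, and the job is handed in when it is done.

```bash
mkdir -p pics; cat > h.py <<'E'
import numpy as np, cv2
from cell import manip, fingers, imaging
def cal(n):
    c=imaging.get_calibration(n); return np.array(c["mtx"]),np.array(c["T"])
def ray(n,u,v):
    K,T=cal(n); d=T[:3,:3]@np.linalg.solve(K,[u,v,1.]); return T[:3,3],d
def onz(n,u,v,z):
    o,d=ray(n,u,v); return o+d*(z-o[2])/d[2]
def proj(n,p):
    K,T=cal(n); q=K@(T[:3,:3].T@(np.array(p)-T[:3,3])); return q[:2]/q[2]
E
python3 - <<'E'
from h import *
for n in("side","top"):
    im=imaging.camera(n); cv2.imwrite(f"pics/{n}0.png",im); cv2.imwrite(f"pics/{n}0big.png",cv2.resize(im,(800,600),interpolation=cv2.INTER_CUBIC))
    K,T=cal(n); print(n,K.round(1).tolist(),T.round(3).tolist())
s=manip.sense(); print({k:np.round(s[k],3) for k in s})
E
```

```text
side [[389.6, 0.0, 248.8], [0.0, 389.6, 194.8], [0.0, 0.0, 1.0]] [[0.824, -0.31, 0.475, -0.038], [-0.567, -0.458, 0.684, -0.843], [0.005, -0.833, -0.553, 0.855], [0.0, 0.0, 0.0, 1.0]]
top [[428.0, 0.0, 251.9], [0.0, 428.0, 192.8], [0.0, 0.0, 1.0]] [[-0.014, -0.98, 0.197, 0.311], [-1.0, 0.012, -0.012, 0.034], [0.009, -0.197, -0.98, 1.494], [0.0, 0.0, 0.0, 1.0]]
{'t': np.float64(0.1), 'joints': array([67.62 ,  2.79 ,  5.6  , 92.933,  0.   , 82.678]), 'qd': array([-0.086, -0.083,  0.25 , -0.047,  0.103,  0.105]), 'effort': array([ 3.0000e-03, -3.3985e+01,  3.2094e+01,  1.6000e-02, -0.0000e+00,
        0.0000e+00]), 'position': array([0.136, 0.506, 0.23 ]), 'eef_rot': array([-1.79878e+02, -1.60000e-02,  1.64942e+02]), 'wrist_force': array([0.312, 0.607, 0.272]), 'wrist_torque': array([ 0.01 , -0.002,  0.059]), 'finger_force': np.float64(0.0), 'finger_gap': np.float64(0.085)}
```

View pics/top0big.png

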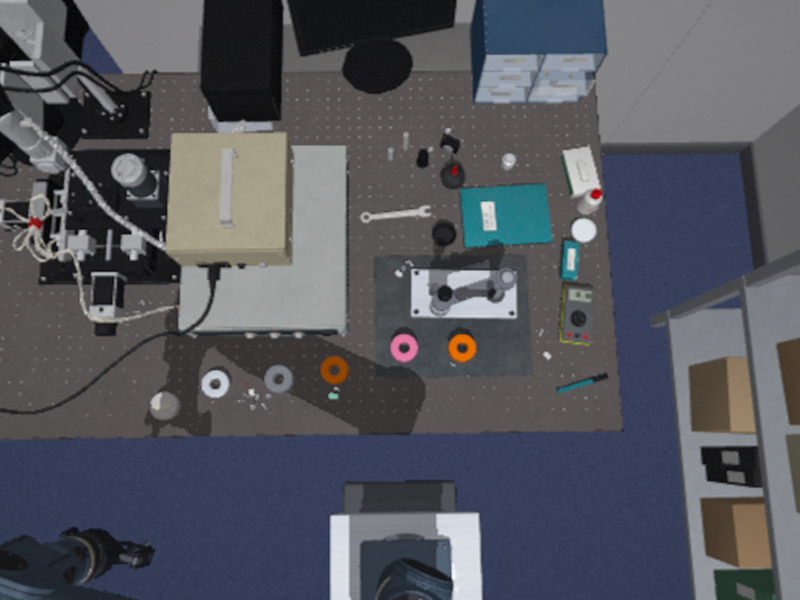

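View pics/side0big.png

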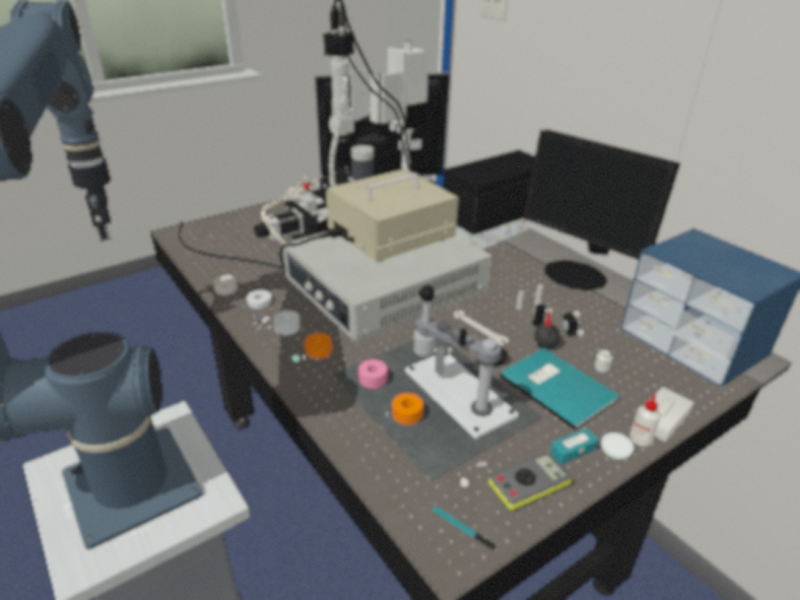

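The top view shows two plain aluminium rings at big-pixels (215,383) and (278,379). The ring look-alikes are brown-orange (334,370), pink (404,347) and orange (461,347). The jig plate is at about (465,293), with the column at its right end. I'll enlarge the candidates and the jig.

```bash
python3 - <<'E'
import cv2,numpy as np
t=cv2.imread("pics/top0.png"); s=cv2.imread("pics/side0.png")
a=cv2.resize(t[205:280,85:245],(800,375),interpolation=cv2.INTER_CUBIC)
b=cv2.resize(s[165:250,125:295],(440,220),interpolation=cv2.INTER_CUBIC)
b2=np.zeros((220,800,3),np.uint8); b2[:,:440]=b
cv2.imwrite("pics/c1.png",np.vstack([a,b2]))
a=cv2.resize(t[160:215,255:340],(680,440)[:2],interpolation=cv2.INTER_CUBIC)
cv2.imwrite("pics/c2.png",a)
cv2.imwrite("pics/c3.png",cv2.resize(s[175:285,225:345],(654,600),interpolation=cv2.INTER_CUBIC))
E
```

```text
(no output)
```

View pics/c1.png

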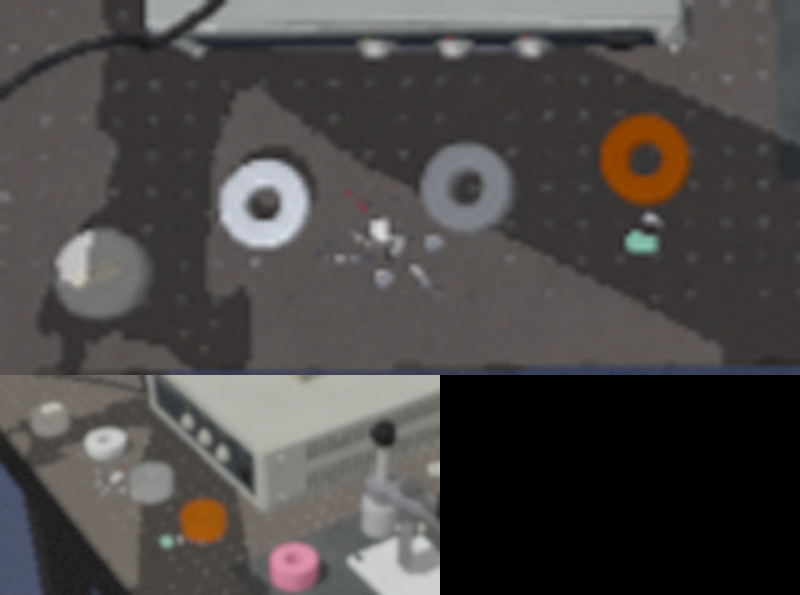

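View pics/c2.png

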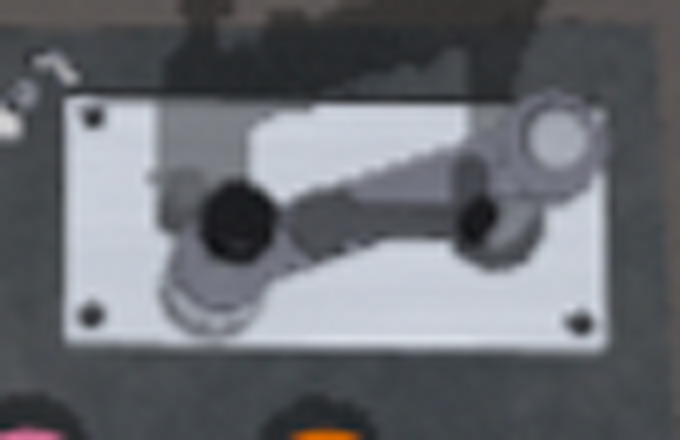

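View pics/c3.png

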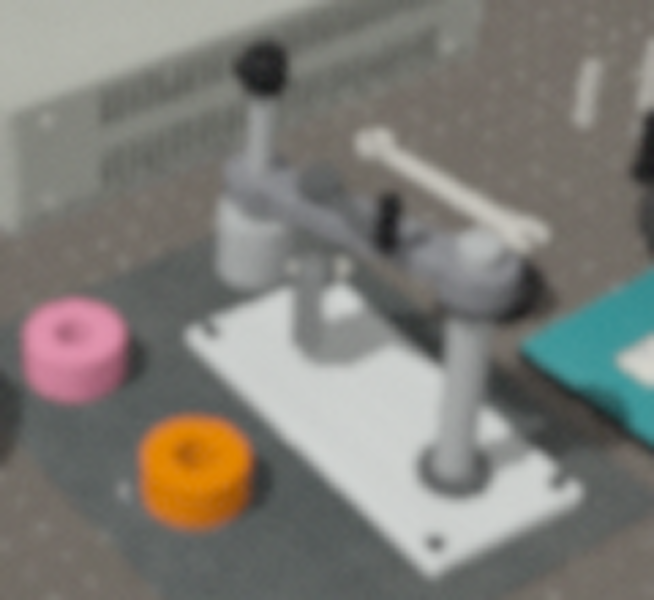

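Candidates in top0 (big pixels): the white-lit ring (215,383) and the grey shaded ring (278,379) are plain aluminium with open bores, so they fit. The brown-orange, pink and orange rings are coloured look-alikes. The cylinder at (165,405) has no bore. So two spacers are present. The lever lies along the arm, so it is locked, and the arm stands at a small swing angle.

```bash
cat >> h.py <<'E'
def blob(im,roi,lo,hi=256,sat=60):
    x0,y0,x1,y1=roi; c=cv2.resize(im[y0:y1,x0:x1],None,fx=4,fy=4,interpolation=cv2.INTER_CUBIC)
    g=cv2.cvtColor(c,cv2.COLOR_BGR2GRAY).astype(int); m=((g>=lo)&(g<hi)).astype(np.uint8)
    cs,_=cv2.findContours(m,cv2.RETR_EXTERNAL,cv2.CHAIN_APPROX_NONE); k=max(cs,key=cv2.contourArea)
    f=lambda p:(np.array(p)+.5)/4-.5+np.array([x0,y0])
    return f(k[:,0,:].astype(float)),f
def rings(t,s,items):
    for name,r,lo,rs,los in items:
        k,f=blob(t,r,lo); e=cv2.fitEllipse(k.astype(np.float32)); bb=np.r_[k.min(0),k.max(0)]
        ks,_=blob(s,rs,los); bs=np.r_[ks.min(0),ks.max(0)]
        print(name,np.round(e[0],2),np.round(e[1],1),"side bbox",bs.round(1))
        for h in(.018,.024,.030):
            a=np.linspace(0,2*np.pi,60); 
            p=onz("top",*e[0],h-.003)  # silhouette centre lies near the top face
            q=np.array([proj("side",[p[0]+.03*np.cos(t),p[1]+.03*np.sin(t),z]) for t in a for z in(0,h)])
            print("  h",h,p.round(4),"side pred",np.r_[q.min(0),q.max(0)].round(1))
E
python3 - <<'E'
from h import *
t=cv2.imread("pics/top0.png"); s=cv2.imread("pics/side0.png")
rings(t,s,[("white",(125,232,150,258),140,(152,183,178,200),150),("grey",(166,228,191,254),112,(172,197,195,216),115)])
k,f=blob(t,(255,165,340,210),150); r=cv2.minAreaRect(k.astype(np.float32)); c=np.array([onz("top",*p,.012)[:2] for p in cv2.boxPoints(r)])
print("plate",c.round(4).tolist(),c.mean(0).round(4),[np.linalg.norm(c[i]-c[i-1]).round(4) for i in range(4)],r[2])
P=lambda x,y:((x+.5)/8-.5+255,(y+.5)/8-.5+160)
print("col",onz("top",*P(555,140),.178),"knob",onz("top",*P(238,222),.252),"pin",onz("top",*P(478,217),.201))
E
```

```text
white [137.28 245.4 ] [17.  17.7] side bbox [157.4 185.4 173.1 196.9]
  h 0.018 [0.4293 0.4113 0.015 ] side pred [157.4 185.1 173.3 197.1]
  h 0.024 [0.4288 0.4098 0.021 ] side pred [157.3 184.  173.4 197.3]
  h 0.03 [0.4283 0.4082 0.027 ] side pred [157.2 182.9 173.4 197.5]
grey [177.65 242.14] [16.4 17. ] side bbox [171.6 198.4 190.9 213.9]
  h 0.018 [0.4387 0.2733 0.015 ] side pred [174.9 200.4 191.5 213.6]
  h 0.024 [0.4381 0.2723 0.021 ] side pred [174.7 199.2 191.5 213.8]
  h 0.03 [0.4376 0.2713 0.027 ] side pred [174.5 198.1 191.5 213.9]
plate [[0.6494, -0.0915], [0.6474, -0.2632], [0.5689, -0.2593], [0.571, -0.0893]] [ 0.6092 -0.1758] [np.float64(0.0784), np.float64(0.1717), np.float64(0.0786), np.float64(0.17)] 90.0
col [ 0.62393448 -0.21103569  0.178     ] knob [ 0.57643759 -0.07797749  0.252     ] pin [ 0.58822161 -0.17549453  0.201     ]
```

```bash
python3 - <<'E'
from h import *
P=lambda x,y:((x+.5)/8-.5+255,(y+.5)/8-.5+160)
c=np.array([onz("top",*P(*p),.012)[:2] for p in[(64,97),(608,103),(607,352),(66,345)]])
ctr=c.mean(0); print(c.round(4).tolist(),ctr.round(4),[np.linalg.norm(c[i]-c[i-1]).round(4) for i in range(4)])
ydir=(c[0]-c[1]+c[3]-c[2]); ydir/=np.linalg.norm(ydir); print("yaw",np.degrees(np.arctan2(-ydir[0],ydir[1])))
man=ctr+.07*ydir; col=ctr-.07*ydir; print("man",man,"col",col)
print("side proj: mandrel top",proj("side",[*man,.078]),"col top",proj("side",[*col,.178]),"knobtop",proj("side",[.5764,-.078,.252]))
# mandrel in side view
s=cv2.imread("pics/side0.png"); print("man side by eye crop(314,265):",225+314/5.45,175+265/5.45,"col crop(482,245)",225+482/5.45,175+245/5.45,"knob crop(263,50)",225+263/5.45,175+50/5.45)
z=.189
for nm,p,yaw in[("pin",[.588,-.175,.2],0),("knob",[.5764,-.078,.24],0),("white",[.4293,.4113,.03],0),("grey",[.4376,.2713,.03],0),("man",[*man,.12],0)]:
    for y in range(0,180,30):
        q=manip.ik(p,[180,0,y]); print(nm,y,None if q is None else np.round(q,0))
E
```

```text
[[0.6856, -0.0235], [0.6801, -0.2664], [0.5673, -0.2603], [0.5734, -0.0223]] [ 0.6266 -0.1431] [np.float64(0.1123), np.float64(0.2429), np.float64(0.1129), np.float64(0.2381)]
yaw -1.3740745918022357
man [ 0.62828404 -0.07315549] col [ 0.62492686 -0.21311523]
side proj: mandrel top [281.7118441  221.63938529] col top [313.0215295  218.99450188] knobtop [272.04216458 181.6101045 ]
man side by eye crop(314,265): 282.61467889908255 223.62385321100916 col crop(482,245) 313.4403669724771 219.95412844036696 knob crop(263,50) 273.25688073394497 184.1743119266055
pin 0 [-23.  16.  17.  91.   0. 157.]
pin 30 [-23.  16.  17.  91.   0. 127.]
pin 60 [-23.  16.  17.  91.   0.  97.]
pin 90 [-23.  16.  17.  91.   0.  67.]
pin 120 [-23.  16.  17.  91.   0.  37.]
pin 150 [-23.  16.  17.  91.   0.   7.]
knob 0 [-14.  12.  16.  95.   0. 166.]
knob 30 [-14.  12.  16.  95.   0. 136.]
knob 60 [-14.  12.  16.  95.   0. 106.]
knob 90 [-14.  12.  16.  95.   0.  76.]
knob 120 [-14.  12.  16.  95.   0.  46.]
knob 150 [-14.  12.  16.  95.   0.  16.]
white 0 [  37.   16.   -3.   71.    0. -143.]
white 30 [  37.   16.   -3.   71.    0. -173.]
white 60 [ 37.  16.  -3.  71.   0. 157.]
white 90 [ 37.  16.  -3.  71.   0. 127.]
white 120 [37. 16. -3. 71.  0. 97.]
white 150 [37. 16. -3. 71.  0. 67.]
grey 0 [  24.    4.  -16.   70.    0. -156.]
grey 30 [ 24.   4. -16.  70.   0. 174.]
grey 60 [ 24.   4. -16.  70.   0. 144.]
grey 90 [ 24.   4. -16.  70.   0. 114.]
grey 120 [ 24.   4. -16.  70.   0.  84.]
grey 150 [ 24.   4. -16.  70.   0.  54.]
man 0 [-13.  19.  12.  83.   0. 167.]
man 30 [-13.  19.  12.  83.   0. 137.]
man 60 [-13.  19.  12.  83.   0. 107.]
man 90 [-13.  19.  12.  83.   0.  77.]
man 120 [-13.  19.  12.  83.   0.  47.]
man 150 [-13.  19.  12.  83.   0.  17.]
```

```bash
cat >> h.py <<'E'
COL=np.array([.6245,-.2125]); YAW=-1.37; MAN=np.array([.6285,-.0735])
def armdir(sw):
    a=np.radians(90+YAW)+sw; return np.array([np.cos(a),np.sin(a)]),a
def st(m=""):
    s=manip.sense(); print(m,"t",round(float(s["t"]),2),"p",np.round(s["position"],4),"rot",np.round(s["eef_rot"],1),"F",np.round(s["wrist_force"],1),"gap",round(float(s["finger_gap"]),4),"ff",round(float(s["finger_force"]),1)); return s
def ori(yaw): return [180,0,yaw]
def wrap(y): return (y)%180
E
python3 - <<'E'
from h import *
d,a=armdir(.366); piv=COL+.1*d
fingers.gripper_to(.04,20)
p=manip.sense()["position"]; manip.move_l([p[0],p[1],.33],rate=.25)
def pin(phi): return piv+.06*np.array([np.cos(phi),np.sin(phi)])
phi0=a+np.pi/2+1.18; 
manip.move_pose([*pin(phi0),.29],ori(wrap(np.degrees(phi0))))
st("above"); print(pin(phi0))
manip.move_l([*pin(phi0),.183],rate=.1); st("down")
fingers.gripper_to(.022); st("caged")
for n in("side","top"): cv2.imwrite(f"pics/{n}1.png",imaging.camera(n))
s=cv2.imread("pics/side1.png")[160:260,215:355]; t=cv2.imread("pics/top1.png")[150:220,250:348]
cv2.imwrite("pics/v1.png",np.hstack([cv2.resize(s,(420,300)),cv2.resize(t,(380,300))]))
E
```

```text
above t 4.04 p [ 0.5883 -0.1772  0.2902] rot [180.   -0.   87.3] F [-0.9 -0.6  0.3] gap 0.0398 ff 0.0
[ 0.58803314 -0.17822325]
down t 5.26 p [ 0.5886 -0.1784  0.1841] rot [179.9   0.   87.2] F [ 0.1 -0.4 -0.8] gap 0.0396 ff 0.0
caged t 5.58 p [ 0.5882 -0.1783  0.1834] rot [180.    0.   87.2] F [-0.2  0.7 -0.2] gap 0.0222 ff 0.0
```

View pics/v1.png

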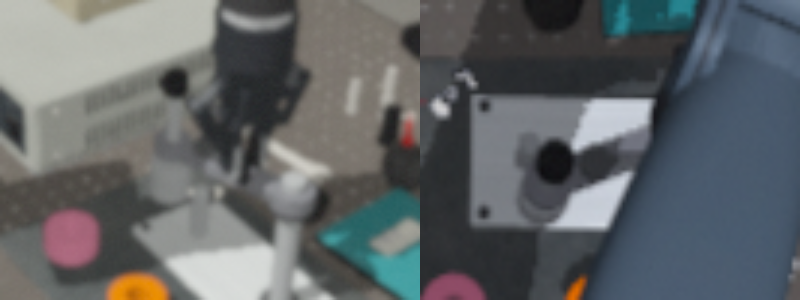

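The side crop shows the fingers straddling the lever pin just left of the column, and the knob is free at crop (175,82). Next I sweep the lever open.

```bash
python3 - <<'E'
from h import *
d,a=armdir(.366); piv=COL+.1*d
for L in np.linspace(1.18,-.0,8)[1:]:
    phi=a+np.pi/2+L
    manip.move_l([*(piv+.06*np.array([np.cos(phi),np.sin(phi)])),.183],rate=.08,ori=ori(wrap(np.degrees(phi)))); st(f"{L:.2f}")
fingers.gripper_to(.04); p=manip.sense()["position"]; manip.move_l([p[0],p[1],.30],rate=.2)
manip.move_pose([.45,.1,.33],ori(90))
for n in("side","top"): cv2.imwrite(f"pics/{n}2.png",imaging.camera(n))
s=cv2.imread("pics/side2.png")[160:260,215:355]; t=cv2.imread("pics/top2.png")[150:220,250:348]
cv2.imwrite("pics/v2.png",np.hstack([cv2.resize(s,(420,300)),cv2.resize(t,(380,300))]))
E
```

```text
1.01 t 5.99 p [ 0.578  -0.177   0.1831] rot [180.    0.   77.7] F [-0.9  0.7 -0.2] gap 0.0221 ff 0.0
0.84 t 6.31 p [ 0.5686 -0.1739  0.1831] rot [180.    0.   68.1] F [-0.2 -0.3 -1.2] gap 0.0219 ff 0.0
0.67 t 6.62 p [ 0.5597 -0.1694  0.1831] rot [180.   -0.   58.5] F [0.  0.3 0. ] gap 0.0219 ff 0.0
0.51 t 6.94 p [ 0.5516 -0.1634  0.183 ] rot [180.   -0.   48.9] F [ 0.8  0.  -0.1] gap 0.0221 ff 0.0
0.34 t 7.26 p [ 0.5446 -0.1562  0.183 ] rot [180.   -0.   39.2] F [0.3 0.4 0.4] gap 0.0223 ff 0.0
0.17 t 7.58 p [ 0.5389 -0.1479  0.183 ] rot [180.   -0.   29.5] F [0.2 0.4 0.9] gap 0.0223 ff 0.0
-0.00 t 7.89 p [ 0.5347 -0.1387  0.183 ] rot [180.   -0.   19.9] F [0.4 0.1 0.1] gap 0.0218 ff 0.0
```

View pics/v2.png

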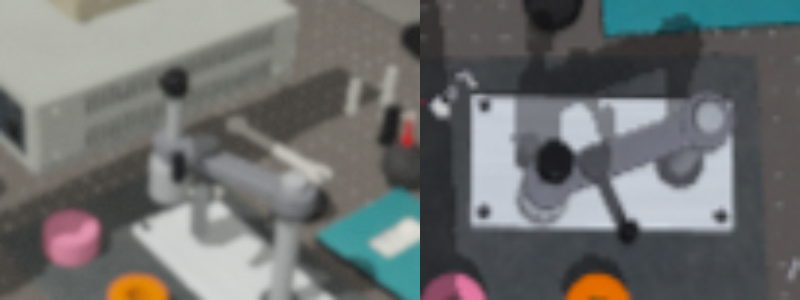

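The lever now stands at right angles to the arm, with its pin at top crop (628,231), so it is open. The arm has not moved. Next I swing the arm aside by caging the knob.

```bash
python3 - <<'E'
from h import *
def knob(sw): d,a=armdir(sw); return COL+.14*d,np.degrees(a)
fingers.gripper_to(.07)
k,a=knob(.366); k=(k+np.array([.5764,-.078]))/2
manip.move_pose([*k,.31],ori(a)); manip.move_l([*k,.230],rate=.12); fingers.gripper_to(.038); st("caged")
for sw in np.linspace(.366,1.62,11)[1:]:
    k,a=knob(sw); manip.move_l([*k,.230],rate=.1,ori=ori(a))
    if sw>1.3: st(f"{sw:.2f}")
fingers.gripper_to(.07); p=manip.sense()["position"]; manip.move_l([p[0],p[1],.33],rate=.2)
manip.move_pose([.40,.2,.33],ori(0))
fingers.gripper_to(.085)
t=imaging.camera("top"); s=imaging.camera("side"); cv2.imwrite("pics/top3.png",t); cv2.imwrite("pics/side3.png",s)
cv2.imwrite("pics/v3.png",np.hstack([cv2.resize(s[150:270,165:345],(450,300)),cv2.resize(t[150:230,250:345],(350,300))]))
E
```

```text
caged t 12.55 p [ 0.5772 -0.0794  0.2303] rot [180.    0.  109.6] F [-0.1  0.2 -0. ] gap 0.0384 ff 0.0
1.37 t 15.15 p [ 0.4882 -0.1807  0.23  ] rot [180.   -0.  166.9] F [ 0.6  0.7 -0.5] gap 0.0383 ff 0.0
1.49 t 15.47 p [ 0.4853 -0.1981  0.23  ] rot [180.   -0.  174.1] F [-0.1  0.2 -0.5] gap 0.0378 ff 0.0
1.62 t 15.8 p [ 0.4846 -0.2156  0.23  ] rot [ 180.    -0.  -178.8] F [ 0.2 -0.6 -0.4] gap 0.038 ff 0.0
```

View pics/v3.png

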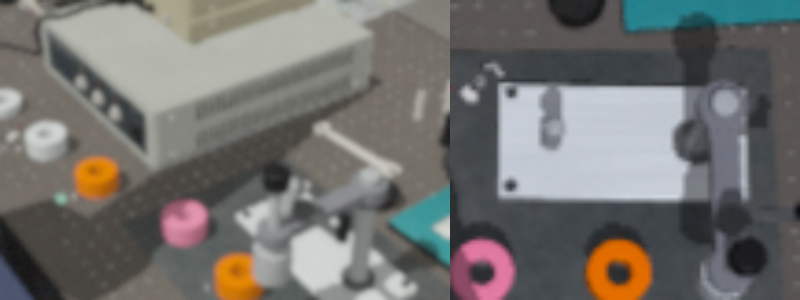

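The arm is swung to about 1.6 rad and the mandrel is clear at top crop (553,128). Next I re-measure the mandrel and rings and pick up the 30 mm ring.

```bash
python3 - <<'E'
from h import *
t=cv2.imread("pics/top3.png"); s=cv2.imread("pics/side3.png")
rings(t,s,[("white",(125,232,150,258),140,(152,183,178,200),150),("grey",(166,228,191,254),140,(172,195,195,216),145)])
k,f=blob(t,(257,166,335,206),140); 
c=np.array([onz("top",*p,.012)[:2] for p in k])
r=cv2.minAreaRect(c.astype(np.float32)); print("plate",r)
# plate edges left/top/bottom
b=cv2.boxPoints(r); print(b.round(4).tolist())
# mandrel: both views
K=cv2.cvtColor(t,cv2.COLOR_BGR2GRAY); x=cv2.resize(t[165:200,262:295],None,fx=12,fy=12,interpolation=cv2.INTER_CUBIC)
sx=cv2.resize(s[205:255,258:300],None,fx=8,fy=8,interpolation=cv2.INTER_CUBIC)
h=420; y=np.zeros((h,x.shape[1]+sx.shape[1],3),np.uint8); y[:x.shape[0],:x.shape[1]]=x; y[:sx.shape[0],x.shape[1]:]=sx; cv2.imwrite("pics/v4.png",y); print(x.shape,sx.shape)
print("pred man top px",proj("top",[*MAN,.078]),proj("side",[*MAN,.078]))
E
```

```text
Traceback (most recent call last):
  File "h.py", line 19, in rings
    k,f=blob(t,r,lo); e=cv2.fitEllipse(k.astype(np.float32)); bb=np.r_[k.min(0),k.max(0)]
        ~~~~^^^^^^^^
  File "h.py", line 14, in blob
    cs,_=cv2.findContours(m,cv2.RETR_EXTERNAL,cv2.CHAIN_APPROX_NONE); k=max(cs,key=cv2.contourArea)
                                                                        ~~~^^^^^^^^^^^^^^^^^^^^^^^^
ValueError: max() iterable argument is empty
```

```bash
python3 - <<'E'
from h import *
t=cv2.imread("pics/top3.png"); s=cv2.imread("pics/side3.png")
k,f=blob(t,(257,166,335,206),140); 
c=np.array([onz("top",*p,.012)[:2] for p in k])
r=cv2.minAreaRect(c.astype(np.float32)); print("plate",r)
b=cv2.boxPoints(r); print(b.round(4).tolist())
x=cv2.resize(t[165:200,262:295],None,fx=12,fy=12,interpolation=cv2.INTER_CUBIC)
sx=cv2.resize(s[205:255,258:300],None,fx=8,fy=8,interpolation=cv2.INTER_CUBIC)
y=np.zeros((600,800,3),np.uint8); y[:420,:x.shape[1]]=x; y[:400,x.shape[1]:x.shape[1]+sx.shape[1]]=sx
y[425:600]=cv2.resize(t[215:268,90:330],(800,175)); cv2.imwrite("pics/v4.png",y)
print("pred man top px",proj("top",[*MAN,.078]),proj("side",[*MAN,.078]))
E
```

```text
plate ((0.6269596219062805, -0.11440975964069366), (0.18300394713878632, 0.1107826977968216), 88.22978973388672)
[[0.5687999725341797, -0.20419999957084656], [0.6794999837875366, -0.20759999752044678], [0.6851999759674072, -0.024700000882148743], [0.574400007724762, -0.021199999377131462]]
pred man top px [278.26322752 183.09089636] [281.82948804 221.67000813]
```

View pics/v4.png

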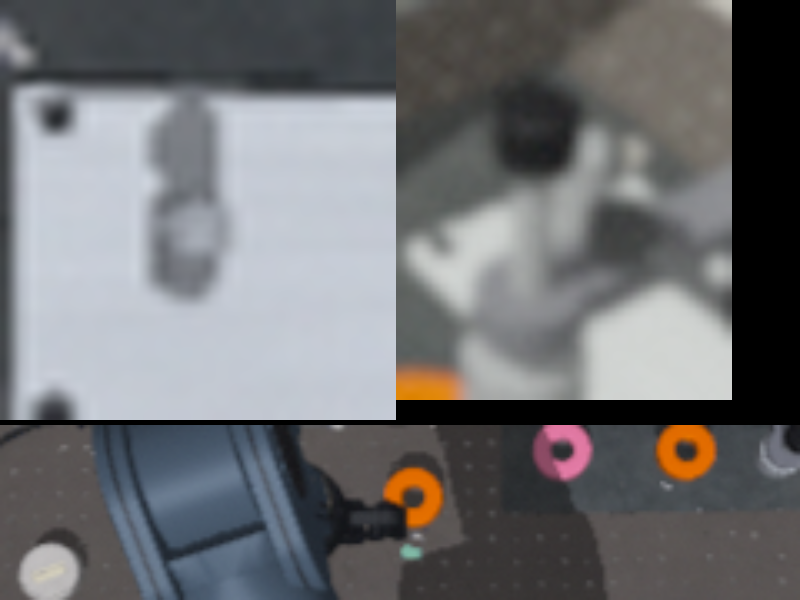

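The top-camera crop shows the mandrel top at full pixel (277.5,183.5) against a predicted (278.3,183.1), which agrees to 2 mm. The robot itself hides the two rings. I'll move it clear, measure again and fetch the grey ring.

```bash
cat >> h.py <<'E'
MAN=np.array([.6277,-.0725])
def ringpos(roi,h,name="r"):
    t=imaging.camera("top"); cv2.imwrite(f"pics/{name}.png",t)
    x0,y0,x1,y1=roi; g=cv2.cvtColor(t[y0:y1,x0:x1],cv2.COLOR_BGR2GRAY)
    lo,_=cv2.threshold(g,0,255,cv2.THRESH_BINARY+cv2.THRESH_OTSU); k,_=blob(t,roi,lo)
    e=cv2.fitEllipse(cv2.convexHull(k.astype(np.float32))); p=onz("top",*e[0],h-.003)
    print(name,"otsu",lo,"ellipse",np.round(e[0],2),np.round(e[1],2),"->",p.round(4)); return p[:2],e[1]
def grab(p,z,yaws):
    """centre the ring by two crossed grips, the second holds"""
    fingers.gripper_to(.085); manip.move_pose([*p,.16],ori(yaws[0])); manip.move_l([*p,z],rate=.12)
    fingers.gripper_to(.05,20); st("grip1"); fingers.gripper_to(.085)
    manip.move_l([*p,z+.05],rate=.15); manip.move_l([*p,z+.05],ori=ori(yaws[1]),rate=.15); manip.move_l([*p,z],rate=.12)
    fingers.gripper_to(.05,60); st("grip2")
E
python3 - <<'E'
from h import *
print("eye mandrel",onz("top",277.54,183.54,.078))
manip.move_pose([.45,-.02,.36],ori(90))
w,_=ringpos((125,230,151,259),.018,"w1")
g,e=ringpos((165,228,192,255),.030,"g1")
if 15<min(e)and max(e)<19 and np.hypot(*(g-[.4376,.2713]))<.008:
    a=np.degrees(np.arctan2(g[1],g[0])); grab(g,.005,(45,135))
    manip.move_l([*g,.15],rate=.1); st("lift")
E
```

```text
eye mandrel [ 0.62696862 -0.07100609  0.078     ]
w1 otsu 134.0 ellipse [137.24 245.4 ] [17.52 17.99] -> [0.4293 0.4114 0.015 ]
g1 otsu 137.0 ellipse [177.65 242.22] [17.86 17.96] -> [0.4374 0.2713 0.027 ]
grip1 t 26.16 p [0.4381 0.2716 0.0061] rot [ 1.799e+02 -1.000e-01  4.500e+01] F [-0.9 -1.1  4.9] gap 0.0602 ff 21.7
grip2 t 29.67 p [0.439  0.2721 0.0069] rot [1.798e+02 1.000e-01 1.350e+02] F [-0.6  0.8  5.3] gap 0.057 ff 64.9
lift t 31.27 p [0.4368 0.2711 0.1491] rot [-179.9   -0.   135. ] F [-0.2 -0.8 -1.6] gap 0.0572 ff 64.3
```

```bash
python3 - <<'E'
from h import *
p=manip.sense()["position"]; manip.move_l([p[0],p[1],.22],rate=.2)
manip.move_l([*MAN,.22],rate=.2,ori=ori(135)); manip.move_l([*MAN,.115],rate=.12); st("over")
s=imaging.camera("side"); t=imaging.camera("top"); cv2.imwrite("pics/side5.png",s)
cv2.imwrite("pics/v5.png",np.hstack([cv2.resize(s[175:255,235:335],(500,400),interpolation=cv2.INTER_CUBIC),cv2.resize(t[150:220,255:308],(300,400),interpolation=cv2.INTER_CUBIC)]))
E
```

```text
over t 34.91 p [ 0.6284 -0.0726  0.1163] rot [1.799e+02 1.000e-01 1.350e+02] F [-0.8  0.4 -0.9] gap 0.0574 ff 64.3
```

View pics/v5.png

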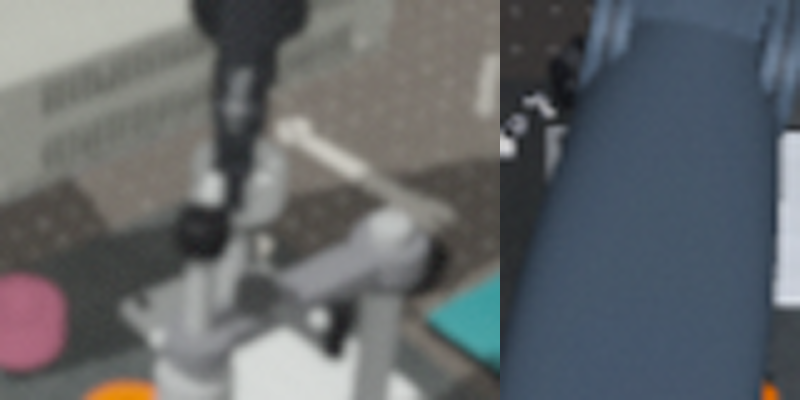

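The side crop shows the ring held level at (240,180), just above the mandrel and free of the swung-away arm. Next I lower it while watching the force.

```bash
cat >> h.py <<'E'
def fz(n=3):
    v=[]
    for _ in range(n): v.append(manip.sense()["wrist_force"]); manip.sleep(.02)
    return np.mean(v,0)
def thread(xy,ztop,zend,lim=6,step=.003):
    """lower a held ring; on contact near the mandrel top feel round it in a spiral; ends at zend or firm contact"""
    manip.move_l([*xy,ztop],rate=.1); f0=fz(); c=np.array(xy,float); z=ztop
    offs=[(0,0)]+[(r*np.cos(a),r*np.sin(a)) for r in(.0015,.003,.0045) for a in np.arange(0,2*np.pi,np.pi/4)]
    i=0
    while z>zend+1e-6:
        zn=max(z-step,zend); manip.move_l([*c,zn],rate=.04); f=fz()-f0
        if f[2]>lim:
            print("contact z",round(zn,4),"off",np.round((c-xy)*1000,1),"f",f.round(1))
            if zn<zend+.006: z=zn; break
            manip.move_l([*c,zn+.004],rate=.05); i+=1; z=zn+.004
            if i>=len(offs): print("search failed"); return None
            c=np.array(xy)+offs[i]; manip.move_l([*c,z],rate=.05)
        else: z=zn
    return c,z
E
python3 - <<'E'
from h import *
r=thread(MAN,.095,.018); print(r); st("end")
E
```

```text
(array([ 0.6277, -0.0725]), 0.018)
end t 43.21 p [ 0.6281 -0.0726  0.019 ] rot [1.80e+02 1.00e-01 1.35e+02] F [-1.8  0.   3.9] gap 0.0571 ff 64.8
```

```bash
python3 - <<'E'
from h import *
fingers.gripper_to(.08); manip.move_l([*MAN,.22],rate=.15); st("up")
manip.move_pose([.42,.2,.36],ori(90))
t=imaging.camera("top"); s=imaging.camera("side"); cv2.imwrite("pics/top6.png",t)
manip.move_pose([.42,.0,.36],ori(90))
w,e=ringpos((120,225,156,264),.018,"w2")
cv2.imwrite("pics/v6.png",np.hstack([cv2.resize(t[160:210,255:325],(420,300),interpolation=cv2.INTER_CUBIC),cv2.resize(s[200:260,255:325],(350,300),interpolation=cv2.INTER_CUBIC)]))
if np.hypot(*(w-[.4293,.4114]))<.01:
    grab(w,.003,(45,135)); manip.move_l([*w,.22],rate=.15); st("lift")
E
```

```text
up t 45.07 p [ 0.6271 -0.0724  0.2187] rot [-1.799e+02 -1.000e-01  1.350e+02] F [ 0.6 -0.4  0.2] gap 0.0804 ff 0.0
w2 otsu 134.0 ellipse [137.23 245.4 ] [17.52 17.94] -> [0.4293 0.4115 0.015 ]
grip1 t 51.14 p [0.43   0.4118 0.0042] rot [ 1.8e+02 -1.0e-01  4.5e+01] F [-0.3 -1.1  4.6] gap 0.0582 ff 21.7
grip2 t 54.68 p [0.4307 0.4126 0.0055] rot [179.8   0.  135. ] F [-0.5 -1.3  5.3] gap 0.0576 ff 63.5
lift t 56.28 p [0.4288 0.4111 0.2186] rot [-179.9   -0.   135. ] F [ 0.4 -0.6 -2.2] gap 0.057 ff 64.0
```

View pics/v6.png

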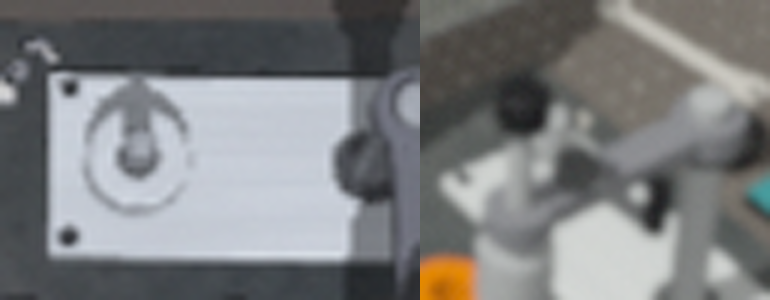

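The 30 mm ring sits flat round the mandrel at top crop (137,155). Next comes the 18 mm ring.

```bash
python3 - <<'E'
from h import *
manip.move_l([*MAN,.22],rate=.2,ori=ori(135)); st("over")
r=thread(MAN,.093,.045); print(r); s=st("end")
if r is not None and s["finger_gap"]>.05:
    fingers.gripper_to(.08); manip.move_l([*MAN,.22],rate=.15); st("up")
    manip.move_pose([.42,.2,.36],ori(90))
    t=imaging.camera("top"); s=imaging.camera("side")
    cv2.imwrite("pics/v7.png",np.hstack([cv2.resize(t[160:210,255:325],(420,300),interpolation=cv2.INTER_CUBIC),cv2.resize(s[200:260,255:325],(350,300),interpolation=cv2.INTER_CUBIC)]))
E
```

```text
over t 59.05 p [ 0.6276 -0.0718  0.2201] rot [180.   -0.  135.1] F [ 0.4 -0.  -2.3] gap 0.0571 ff 64.0
contact z 0.045 off [0. 0.] f [-4.5  0.7  8.8]
(array([ 0.6277, -0.0725]), 0.045)
end t 65.32 p [ 0.6278 -0.0725  0.0476] rot [1.80e+02 1.00e-01 1.35e+02] F [-4.3  1.4  6.4] gap 0.0573 ff 64.9
up t 66.99 p [ 0.6272 -0.0724  0.2187] rot [-1.799e+02 -1.000e-01  1.350e+02] F [-0.2  0.4 -1.8] gap 0.0802 ff 0.0
```

View pics/v7.png

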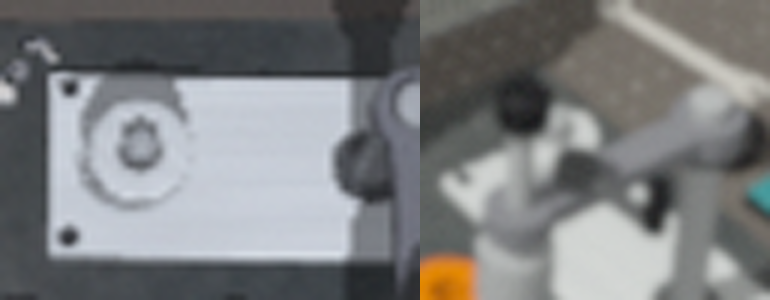

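Both rings are on the mandrel, with the stack centred at top crop (138,145). Next I swing the arm home, feeling for the end stop.

```bash
cat >> h.py <<'E'
def knob(sw): d,a=armdir(sw); return COL+.14*d,np.degrees(a)
E
python3 - <<'E'
from h import *
fingers.gripper_to(.07); k,a=knob(1.60)
manip.move_pose([*k,.33],ori(a)); manip.move_l([*k,.230],rate=.12); fingers.gripper_to(.038); st("caged"); f0=fz()
for sw in list(np.linspace(1.6,.12,12)[1:])+list(np.arange(.1,-.14,-.02)):
    k,a=knob(sw); manip.move_l([*k,.230],rate=.1 if sw>.11 else .04,ori=ori(a)); f=fz(2)-f0
    if sw<.5: print(round(sw,2),f.round(1))
    if sw<.11 and np.hypot(f[0],f[1])>9: print("stop felt"); break
st(); 
fingers.gripper_to(.07); p=manip.sense()["position"]; manip.move_l([p[0],p[1],.31],rate=.2)
manip.move_pose([.42,.2,.36],ori(90))
t=imaging.camera("top"); s=imaging.camera("side"); cv2.imwrite("pics/top8.png",t);cv2.imwrite("pics/side8.png",s)
cv2.imwrite("pics/v8.png",np.hstack([cv2.resize(t[155:215,255:339],(420,300),interpolation=cv2.INTER_CUBIC),cv2.resize(s[175:255,250:340],(350,311),interpolation=cv2.INTER_CUBIC)[:300]]))
E
```

```text
caged t 72.21 p [ 0.4846 -0.2133  0.2303] rot [-180.     0.  -179.7] F [ 0.3  0.1 -0. ] gap 0.038 ff 0.0
0.39 [-0.4 -0.2 -0.5]
0.25 [-0.2  0.3 -0.6]
0.12 [-0.2 -0.1 -0.5]
0.1 [-1.  -0.3  0.3]
0.08 [-1.2 -0.5  0.2]
0.06 [-1.1 -0.5 -0.1]
0.04 [-0.7 -1.  -0. ]
0.02 [-0.4 -0.4 -0.2]
-0.0 [-0.8 -0.1 -0.6]
-0.02 [-1.   0.4 -0.4]
-0.04 [-0.8  0.2 -0.4]
-0.06 [-5.6 -0.  -0.2]
-0.08 [-11.5  -0.2   0.4]
stop felt
 t 79.22 p [ 0.6344 -0.0734  0.2288] rot [-1.794e+02  1.000e-01  8.400e+01] F [-10.8   0.2   0.9] gap 0.0383 ff 5.3
```

View pics/v8.png

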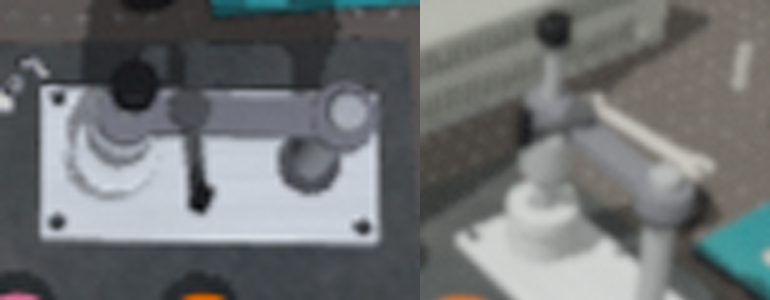

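The arm is home, with the knob over the mandrel at crop (134,85). The lever is still nearly square to the arm, with its pin at (202,195). Next I lower the stop by pushing the knob with the shut fingers.

```bash
python3 - <<'E'
from h import *
fingers.gripper_to(0.0)
manip.move_pose([*MAN,.32],ori(90)); manip.move_l([*MAN,.262],rate=.1); f0=fz(5); z=.262; n=0
while z>.200:
    z-=.002 if z>.216 else .001
    manip.move_l([*MAN,z],rate=.03); f=fz(3)-f0; pz=manip.sense()["position"][2]
    if z<.256: print(round(z,4),round(float(pz),4),f.round(1))
    if f[2]>11: break
manip.sleep(.3); st("pressed")
manip.move_l([*MAN,.31],rate=.1)
manip.move_pose([.42,.2,.36],ori(90))
t=imaging.camera("top"); s=imaging.camera("side"); cv2.imwrite("pics/top9.png",t);cv2.imwrite("pics/side9.png",s)
cv2.imwrite("pics/v9.png",np.hstack([cv2.resize(t[155:215,255:339],(420,300),interpolation=cv2.INTER_CUBIC),cv2.resize(s[175:255,250:340],(350,311),interpolation=cv2.INTER_CUBIC)[:300]]))
E
```

```text
0.254 0.2539 [ 0.6 -0.3 -0.3]
0.252 0.2519 [ 0.6 -0.2 -0.2]
0.25 0.2499 [ 0.7  0.5 -0.6]
0.248 0.2479 [ 0.7 -0.2  0.1]
0.246 0.2459 [-0.2  0.6 -0.5]
0.244 0.2438 [ 0.5  0.  -0.3]
0.242 0.2419 [ 0.4  0.4 -0.4]
0.24 0.2399 [ 0.3  0.  -0.5]
0.238 0.2378 [ 0.7  0.3 -0.5]
0.236 0.2357 [-0.3 -0.3 -0.4]
0.234 0.2337 [-0.1  0.3 -0.6]
0.232 0.2318 [ 0.1 -0.1 -0.3]
0.23 0.2298 [ 0.6 -0.2 -0.4]
0.228 0.2278 [ 0.6 -0.  -0.3]
0.226 0.2258 [ 0.2  0.7 -0.9]
0.224 0.2238 [ 0.4 -0.4  0. ]
0.222 0.2217 [-0.1  0.4  0. ]
0.22 0.2198 [-0.2 -0.2 -0. ]
0.218 0.2178 [ 0.1 -0.3 -0.2]
0.216 0.2158 [0.2 0.1 0.4]
0.215 0.2149 [ 0.3 -0.1  0.2]
0.214 0.214 [-0.6 -0.2  0.9]
0.213 0.2129 [-0.2  0.2  0.8]
0.212 0.2119 [-0.2  0.4  0.1]
0.211 0.2109 [-0.1  0.3  0.6]
0.21 0.2099 [0.8 0.1 0.3]
0.209 0.2089 [-0.1 -0.3  0.1]
0.208 0.2081 [0.6 0.1 1.1]
0.207 0.2081 [-1.1  0.1  6.1]
0.206 0.2081 [-2.1  0.6  7.3]
0.205 0.2081 [-3.3  0.3  9.8]
0.204 0.2081 [-3.6  0.7 12.7]
pressed t 95.2 p [ 0.6279 -0.0725  0.208 ] rot [1.798e+02 1.000e-01 9.000e+01] F [-4.7  1.1 12.4] gap 0.0001 ff 6.4
```

View pics/v9.png

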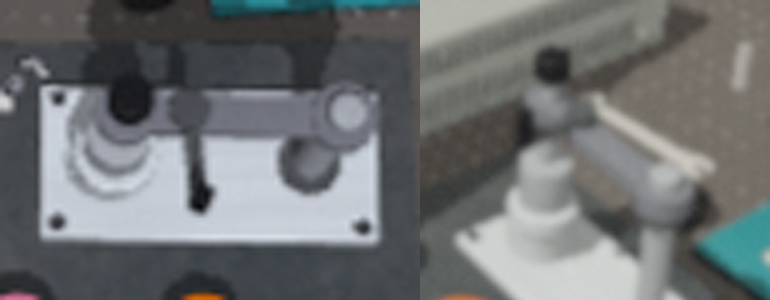

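The foot now sits on the stack: contact was felt at knob-top z = 0.208, against an expected 0.2085. The lever pin is still at crop (202,195). Next I lock the lever.

```bash
python3 - <<'E'
from h import *
d,a=armdir(0); piv=COL+.1*d
pm=onz("top",255+202.5/5-.5,155+192.5/5-.5,.195)[:2]; v=pm-piv; L0=(np.arctan2(v[1],v[0])-a-np.pi/2)%(2*np.pi)
L0=(L0+np.pi)%(2*np.pi)-np.pi
print("pin",pm.round(4),"r",np.linalg.norm(v).round(4),"L",round(L0,3))
L0=np.clip(L0,0,.2)
def go(L,z,rate=.08):
    phi=a+np.pi/2+L; manip.move_l([*(piv+.06*np.array([np.cos(phi),np.sin(phi)])),z],rate=rate,ori=ori(np.degrees(phi)-180))
fingers.gripper_to(.04,20)
phi=a+np.pi/2+L0; manip.move_pose([*(piv+.06*np.array([np.cos(phi),np.sin(phi)])),.29],ori(np.degrees(phi)-180))
go(L0,.183,.1); st("down"); fingers.gripper_to(.022); f0=fz(5)
for L in list(np.linspace(L0,1.3,9)[1:])+[1.34,1.38,1.42,1.46,1.5]:
    go(L,.183,.06); f=fz()-f0; print(round(L,2),f.round(1))
    if L>1.3 and np.hypot(f[0],f[1])>4: break
fingers.gripper_to(.04); p=manip.sense()["position"]; manip.move_l([p[0],p[1],.30],rate=.2)
manip.move_pose([.42,.2,.36],ori(90)); st("away")
t=imaging.camera("top"); s=imaging.camera("side"); cv2.imwrite("pics/top10.png",t);cv2.imwrite("pics/side10.png",s)
cv2.imwrite("pics/v10.png",np.hstack([cv2.resize(t[155:215,255:339],(420,300),interpolation=cv2.INTER_CUBIC),cv2.resize(s[175:255,250:340],(350,311),interpolation=cv2.INTER_CUBIC)[:300]]))
E
```

```text
pin [ 0.5702 -0.1157] r 0.0568 L 0.08
down t 100.83 p [ 0.5675 -0.116   0.184 ] rot [ 1.8e+02 -1.0e-01  3.2e+00] F [ 0.4  0.3 -0.3] gap 0.0397 ff 0.0
0.23 [ 0.1 -0.7 -0.2]
0.38 [-0.2 -0.3 -0.1]
0.54 [ 0.1 -0.2  0.5]
0.69 [-0.1 -0.8  0.2]
0.84 [-0.2 -0.4  0.2]
0.99 [-0.3 -0.8 -0.2]
1.15 [ 0.3 -0.6 -0.1]
1.3 [ 0.  -0.3  0.6]
1.34 [ 0.2 -0.1 -0. ]
1.38 [-0.1 -0.8 -0.8]
1.42 [ 0.  -0.1 -0.1]
1.46 [ 0.1  0.2 -0.1]
1.5 [-2.  -0.5  0.3]
away t 108.16 p [0.4206 0.1994 0.3594] rot [-180.     0.    89.9] F [ 0.1 -0.3  0.8] gap 0.0399 ff 0.0
```

View pics/v10.png

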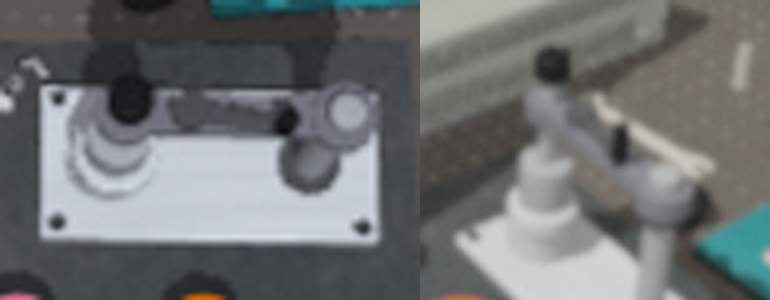

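The lever lies along the arm with its pin at crop (287,120), against its stop. The knob has not moved from (130,98), and the foot sits on the stack. I'm handing in.

```bash
python3 -c "
from h import *
print(manip.job_done())"
```

```text
the job is handed in; nothing more can be done
None
```

I handed the job in at about 108 s: both spacers present (18 and 30 mm; I found no 24 mm one) are on the mandrel, the arm is home, the foot rests on the stack and the lever is locked; no verdict came back.

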